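# Eject a casting from its mould

## Robot

A 6-joint arm with a two-finger parallel gripper is mounted at the origin on a cart in front of the work surface, level with it; the furniture and walls round the work are solid. World frame = base frame: x ahead of the robot, y to its left, z up, the work surface at z = 0. Lengths are in m, angles in degrees, forces in N, time in s.
With the tool pointing down it reaches from about 0.4 to 0.825 m from the base axis. Payload 7 kg.
Tool frame: the origin (TCP) lies midway between the tips of the shut fingers; the grasp point (between the pads) lies hold_point_z behind it (hold_point_z is the distance from the TCP to the grasp point, in m); z points along the fingers, y is the line along which they close (so a half turn about z gives the same grasp; the last joint's range is limited). The gripper opens to 88 mm and grips with 3 to 60 N. Pads are 19 mm wide; open, the fingers measure 130 mm over their backs; the gripper's body (78 mm by 193 mm) begins 47 mm behind the grasp point.
Start: joints at [-48.982, 20.546, 0.682, 0, -70.136, -16.507], TCP at [0.28, -0.614, 0.227] pointing down, gripper open.
Joint ranges: [-176.03, 176.03], [-82.01, 121.73], [-58.28, 71.71], [-173.87, 95.51], [-174.79, -0.11], [-173.66, 173.66]. Speed limits (degrees/s): [136.94, 136.94, 172.46, 180, 180, 180].

## Interface

Orientations are given as [roll, pitch, yaw] about the fixed x, y, z axes, in that order (R = Rz(yaw) Ry(pitch) Rx(roll)).
In Python, from plant import * gives the robot as it stands.
- The arm moves only by the tool step_arm, never from a script. Its argument "steps" is a list that holds one entry, the list of rows, each a list of 6 numbers: the shift along the tool's x, y, z scaled (see below), then the turn, a rotation vector about the tool's x, y, z scaled (see below). In form: [[[tx, ty, tz, wx, wy, wz], ...]]. A call has 1 to 20 rows; each row is the pose to reach, as a shift and turn from the pose commanded when the call began, along the tool's axes at that moment; what a row does not reach only later rows make up. The controller multiplies each number of a shift by 100 mm and each number of a turn by 0.5 rad. A row lasts 1/10 s, in which the tool goes at most 50 mm and 8.59 degrees, less where a joint would pass 70% of its speed; a pose out of reach is approached as far as the arm can. A call with a number of a shift or a turn outside -1 to 1 is refused whole. A call with a gripper value outside its range is refused whole. "jaw" is the closure in counts, from 0 (fully open) to 255 (shut), set as the call begins (left out, the last holds). The fingers move at their own pace and stop on an object; the grip force is fixed at half the most. Time passes only in rows, so rows that repeat a pose let the fingers close. It gives the time, the measured TCP pose, the force, the opening and the grip force at its end, in the units of the state.
- get_obs(): the state, without advancing time (a new reading comes with each control period).
- snapshot(name): name is "scene" or "top" or "wrist"; returns (picture, depth): 420x560x3 uint8, red, green, blue; 420x560 float32, m along the optical axis (not along the pixel's ray), 0 where there is no reading.
- calibration(name): a dict with "mtx" (3x3 intrinsics, pixels), "rvec" (rotation vector, rad) and "tvec" (3), from world to camera coordinates, as OpenCV has them. Camera axes: x right, y down, z forward; pixel columns grow to the right and rows downward; lengths in m; the calibration is good to about 2 mm. The wrist camera is an equidistant fisheye: a pixel r from the principal point sees the ray r / f radians off the axis. A picture is of the moment at which its call begins: read the wrist's pose just before it. calibration takes no time and is no camera call; for the wrist camera it gives the pose at the moment of the call.
- close_job(): hands the job in; it is judged then, once.
The state is a dict: "clock": time; "joint_pos": joint angles; "qvel": joint speeds; "tau": joint torques, N m; "tool_pos": TCP position; "orientation": TCP orientation; "force": force on the tool from outside, world axes, zero at the start; "moment": the same for the moment, N m; "opening": finger opening in m; "gripper_force": force on a finger pad.
Only numpy, scipy, OpenCV 4.12 (cv2) and the standard library are available. Lean on these libraries where they do the work, as an engineer would, in place of code of your own. Each camera call takes 0.05 s, during which the arm holds its last target. There are 200 camera calls.

## Task

Get the finished blue casting out of the open mould with the ejector: press the red-knobbed lever all the way down so that the casting rises out of the cavity, then slide the casting along the deck, between the rails, right up against the yellow end stop, without lifting it off the deck or tipping it. Then raise the lever fully again so that the mould is ready for the next pour, let go, and leave the other things on the bench where they are.

Things in the scene. Friction and masses are not known exactly. Their poses are not given: they have to be found in the camera images.
- mould_station: Fixed station, grey base plate 116 x 275 mm. Origin: centre of its underside, on the worktop. z up; +y along its length from the mould to the end stop; -x (lever side) faces roughly the robot; turned 0.3 rad at most. Aluminium mould block x -50 to 50, y -130 to -10 mm; grey deck y -10 to 115 mm. Mould rim and deck are level, 60 mm high
- cavity (a point): Centre of the cavity's mouth, level with the mould's rim (60 mm high), at y -70 mm of the station. The open cavity is 63 (x) x 83 (y) mm. Its floor is the ejector plate, whose top is 24 mm below the rim with the lever up and 1.5 mm above the rim with the lever fully down
- stop_face (a point): Foot of the yellow end stop's face, in the middle between the rails, on the deck (60 mm high, station x 0, y 115 mm). The stop rises 17 mm above the deck. The two steel rails run along y from the stop back to y 0, 67 mm apart inside, tops 9 mm above the deck, with flared mouths reaching back to y -19 mm
- casting: Loose blue plastic block 60 (x) x 80 (y) x 20 mm with two 3 mm high round bosses on top, 0.1 to 0.2 kg. Origin: centre of its underside; z up. It lies in the cavity, its axes along the station's, 1.5 mm clearance all round, bosses just below the rim. Against the end stop its origin is 40 mm short of the stop's face
- ejector_lever (a joint): Ejector lever in rad: 0 fully up (start), 0.44 fully down at its stop. It lifts the ejector plate by 58 mm per rad. Friction holds it where it is left, with the casting on the plate too; about 5 to 8 N on the knob moves it down, 2 to 5 N up
- lever_knob (a point): Centre of the red ball knob, 28 mm diameter, on a 10 mm round rod that points to the station's -x from its hinge (along y, at x -60, y -70 mm, 55 mm high). The knob is 100 mm from the hinge, 77 mm high when up and 33 mm high when fully down; its arc lies in the station's x-z plane (x -158 mm at both ends, -160 mm half way)
- amber_bottle: Bystander: loose amber glass bottle with a black cap, 56 mm diameter, 110 mm high; origin at the centre of its underside
- beaker: Bystander: loose clear beaker, 52 mm wide, 70 mm high; origin at the centre of its underside
- tape_roll: Bystander: loose roll of blue tape lying flat, 60 mm diameter, 19 mm high; origin at the centre of its underside
- filters: Bystander: loose white and orange carton, 52 x 75 x 40 mm; origin at the centre of its underside
There are look-alikes about, which are no part of the job. Leave any white look-alike of the casting alone.

How it is judged:
By the outcome, as a careful person would: the job done as asked, in the order asked, and still so for the second after the job is handed in, with the robot touching nothing.
It also fails if it takes over 51 s, if anything falls off the work surface, if the arm or the gripper's body presses on something with over 40 N, if the wrist force passes 120 N, or if a joint passes its speed limit or range.

## Working session

There is one attempt and no reset: what is moved stays moved. The work goes in short steps, Python scripts to look and compute and a tool call to move; the robot and the scene stay as the last step left them, time stands still between calls to the robot, and variables do not carry over. Pictures are saved under pics/ and viewed, at most 10 in all, crops included, and the job is handed in when it is done.

Besides the shell and the picture viewer there is one more tool, called after "Emit:" by a JSON object that holds its "op" and its "data", one argument or row to a line. step_arm: Moves the arm, as the interface text tells. Its arguments: {"type":"object","properties":{"steps":{"type":"array","items":{"type":"array","items":{"type":"array","items":{"type":"number","minimum":-1,"maximum":1}}}},"jaw":{"type":"number"}},"required":["steps"]}

```bash
mkdir -p pics
python3 - <<'E'
from plant import *
import cv2,numpy as np
o=get_obs();print(o)
for n in("scene","top"):
    p,d=snapshot(n);cv2.imwrite(f"pics/{n}0.png",p[:,:,::-1]);np.save(f"{n}0.npy",d);c=calibration(n);print(n,c)
    np.savez(f"{n}_cal.npz",**c)
E
```

```text
{'clock': 0.0, 'joint_pos': array([-4.89823092e+01,  2.05921900e+01,  6.31079178e-01, -2.17369813e-02,
       -7.01356375e+01, -1.65065779e+01]), 'qvel': array([ 0.14027493, -0.06447152, -0.06947079, -0.02098136,  0.05126903,
        0.02579562]), 'tau': array([ 1.07157219e-03, -5.82715917e+01,  2.93065041e+01,  6.99700803e+00,
        7.05625236e-03, -1.87296123e-04]), 'tool_pos': array([ 0.27979631, -0.61371059,  0.22558862]), 'orientation': array([ 1.79901433e+02, -7.89992865e-03, -1.55496284e+02]), 'force': array([-0.04646436,  0.52497526, -0.02407377]), 'moment': array([0.01801437, 0.03415381, 0.01668059]), 'gripper_force': 0.0, 'opening': 0.08771131511965281}
scene {'mtx': array([[411.6088874 ,   0.        , 277.67237688],
       [  0.        , 411.6088874 , 206.61314744],
       [  0.        ,   0.        ,   1.        ]]), 'rvec': array([ 0.87352275, -2.33172328,  1.31200215]), 'tvec': array([0.39195047, 0.26969176, 0.98570645])}
top {'mtx': array([[426.18611148,   0.        , 276.63831907],
       [  0.        , 426.18611148, 213.85809834],
       [  0.        ,   0.        ,   1.        ]]), 'rvec': array([ 2.1539573 , -2.111544  ,  0.22276426]), 'tvec': array([-0.05313165,  0.54730973,  1.45996859])}
```

View pics/top0.png

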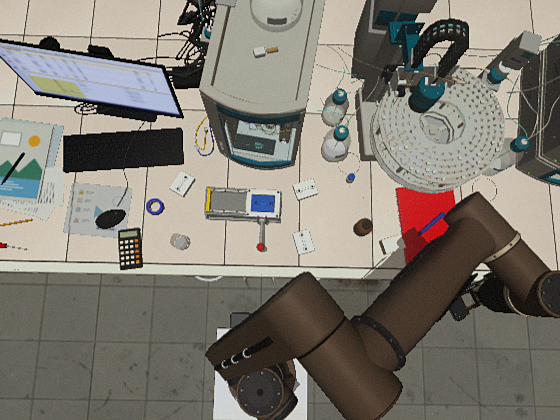

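View pics/scene0.png

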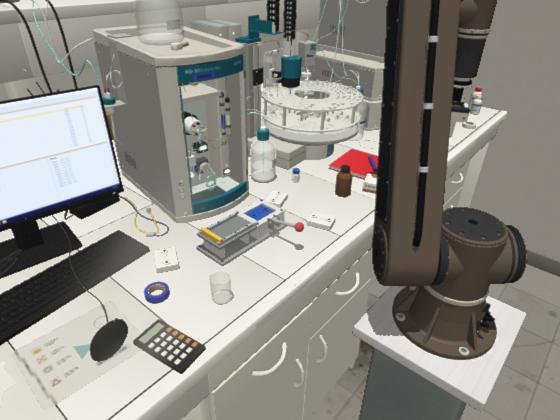

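The top view shows the station with its yellow stop at (208,203), the blue casting in the mould at (263,202) and the red knob at (261,247). The look-alikes are the white blocks at (181,184), (305,188) and (304,241). Only the block at (263,202) is blue and sits in the cavity, so that is the casting. Next I'll confirm it in a crop and measure it.

```bash
cat > h.py <<'E'
import cv2,numpy as np
def back(n,uv,depth):
    c=np.load(f"{n}_cal.npz");R=cv2.Rodrigues(c['rvec'])[0];K=c['mtx']
    uv=np.atleast_2d(uv).astype(float);depth=np.broadcast_to(depth,len(uv))
    p=np.c_[(uv-K[:2,2])/K[0,0],np.ones(len(uv))]*np.asarray(depth)[:,None]
    return (p-c['tvec'])@R
def plane(n,uv,z):
    o=back(n,uv,0.);d=back(n,uv,1.)-o
    return o+d*((z-o[:,2])/d[:,2])[:,None]
def proj(n,P):
    c=np.load(f"{n}_cal.npz");return cv2.projectPoints(np.array(P,float),c['rvec'],c['tvec'],c['mtx'],None)[0][:,0]
E
python3 - <<'E'
from h import *
im=cv2.imread("pics/top0.png");d=np.load("top0.npy")
hsv=cv2.cvtColor(im,cv2.COLOR_BGR2HSV);H,S,V=cv2.split(hsv)
roi=np.zeros(H.shape,bool);roi[175:260,195:290]=1
for nm,m in(("blue",(H>100)&(H<130)&(S>130)),("yellow",(H>15)&(H<35)&(S>150)),("red",((H<8)|(H>172))&(S>150))):
    v,u=np.where(m&roi);P=back("top",np.c_[u,v],d[v,u])
    r=cv2.minAreaRect(P[:,:2].astype(np.float32)*1000)
    print(nm,len(u),u.mean(),v.mean(),np.median(P,0),r)
# station top level points
uu,vv=np.meshgrid(np.arange(195,290),np.arange(175,260));P=back("top",np.c_[uu.ravel(),vv.ravel()],d[vv,uu].ravel())
q=P[(P[:,2]>.05)&(P[:,2]<.085)&(P[:,0]>.4)];q=q[q[:,0]>np.median(q[:,0])-.07]
print(len(q),cv2.minAreaRect(q[:,:2].astype(np.float32)*1000))
cr=cv2.resize(im[165:265,170:320],None,fx=5,fy=5,interpolation=cv2.INTER_CUBIC);cv2.imwrite("pics/crop1.png",cr)
# heights map around for obstacles
from plant import *
E
```

```text
blue 351 262.4786324786325 203.04558404558404 [0.58475884 0.00982989 0.05597496] ((441.84295654296875, 14.114620208740234), (77.85550689697266, 347.60516357421875), 87.8931655883789)
yellow 93 208.752688172043 199.5483870967742 [0.58824823 0.19859247 0.07580874] ((448.6749267578125, 96.29547882080078), (224.1508026123047, 360.15576171875), 89.13396453857422)
red 41 260.0 246.7560975609756 [0.42579181 0.01315331 0.08593101] ((425.81781005859375, 13.21545124053955), (21.355268478393555, 20.57257080078125), 0.7327302694320679)
2100 ((578.5708618164062, 82.23281860351562), (265.4134216308594, 122.84648132324219), 88.86285400390625)
```

View pics/crop1.png

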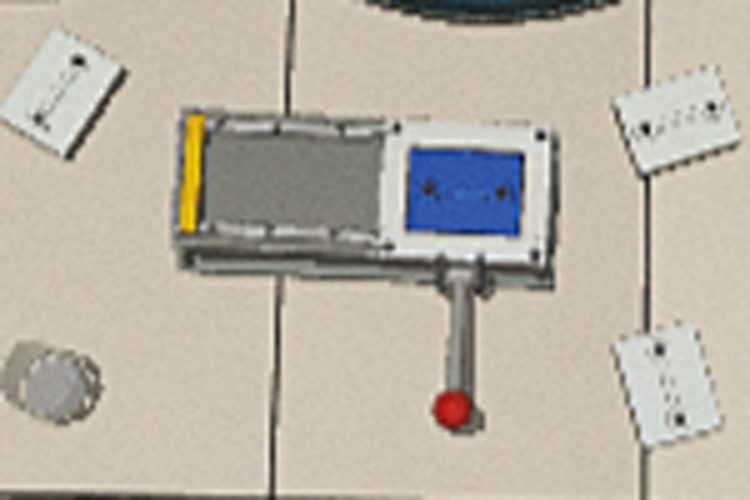

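The crop confirms the blue casting in the mould, with bosses along y and only white look-alikes around it. Next I'll refine the station pose and check overhead clearance.

Run:
```python
from h import *
import plant
print([n for n in dir(plant) if not n.startswith('_')], getattr(plant,'hold_point_z',None))
for n in ("top","scene"):
    im=cv2.imread(f"pics/{n}0.png");d=np.load(f"{n}0.npy")
    H,S,V=cv2.split(cv2.cvtColor(im,cv2.COLOR_BGR2HSV))
    vv,uu=np.mgrid[:420,:560];uv=np.c_[uu.ravel(),vv.ravel()];P=back(n,uv,d.ravel());h,s=H.ravel(),S.ravel()
    near=(abs(P[:,0]-.56)<.16)&(abs(P[:,1]-.09)<.14)
    for nm,m in(("blue",(h>100)&(h<130)&(s>130)&(P[:,2]>.04)),("yellow",(h>15)&(h<35)&(s>150)&(P[:,2]>.065)),("red",((h<8)|(h>172))&(s>150)),("rim",(s<60)&(P[:,2]>.052)&(P[:,2]<.066)&(P[:,0]>.5))):
        q=P[m&near]; r=cv2.minAreaRect(q[:,:2].astype(np.float32)*1000) if len(q) else 0
        print(n,nm,len(q),np.median(q,0).round(4),np.round(q.mean(0),4),r)
    w=(P[:,2]>.1)&(abs(P[:,1]-.08)<.3)&(P[:,0]>.4)&(P[:,0]<1)&(d.ravel()>0)
    for y0 in np.arange(-.2,.35,.1):
        q=P[w&(abs(P[:,1]-y0)<.05)]
        if len(q): print(' y',round(y0,2),'xmin by z:',[(z,round(q[(abs(q[:,2]-z)<.05)][:,0].min(),3)) for z in (.15,.25,.35,.45,.55,.7) if (abs(q[:,2]-z)<.05).any()])
```

```text
['PlanningError', 'calibration', 'close_job', 'get_obs', 'hold_point_z', 'snapshot'] 0.0188
top blue 350 [0.5848 0.0099 0.056 ] [0.5854 0.0088 0.0561] ((585.7791748046875, 10.133026123046875), (59.78316879272461, 77.83843994140625), 0.6414666771888733)
top yellow 88 [0.5898 0.1989 0.0759] [0.5895 0.1967 0.0757] ((605.7640991210938, 99.35874938964844), (79.59832763671875, 224.71006774902344), 8.999593734741211)
top red 41 [0.4258 0.0132 0.0859] [0.4262 0.0132 0.0866] ((425.81781005859375, 13.21545124053955), (21.355268478393555, 20.57257080078125), 0.7327302694320679)
top rim 1440 [0.5856 0.0906 0.0598] [0.5849 0.0853 0.0598] ((571.5517578125, 82.63618469238281), (264.6862487792969, 135.01092529296875), 88.17115020751953)
 y -0.2 xmin by z: [(0.15, np.float64(0.772)), (0.25, np.float64(0.785)), (0.35, np.float64(0.948)), (0.45, np.float64(0.945))]
 y -0.1 xmin by z: [(0.15, np.float64(0.737)), (0.25, np.float64(0.737)), (0.35, np.float64(0.737)), (0.45, np.float64(0.725)), (0.55, np.float64(0.728))]
 y 0.0 xmin by z: [(0.15, np.float64(0.781)), (0.25, np.float64(0.77)), (0.35, np.floa
[... 1262 characters left out ...]
5)), (0.25, np.float64(0.734)), (0.35, np.float64(0.735)), (0.45, np.float64(0.726)), (0.55, np.float64(0.727))]
 y 0.0 xmin by z: [(0.15, np.float64(0.771)), (0.25, np.float64(0.766)), (0.35, np.float64(0.762)), (0.45, np.float64(0.717)), (0.55, np.float64(0.719))]
 y 0.1 xmin by z: [(0.15, np.float64(0.751)), (0.25, np.float64(0.751)), (0.35, np.float64(0.749)), (0.45, np.float64(0.723)), (0.55, np.float64(0.724))]
 y 0.2 xmin by z: [(0.15, np.float64(0.76)), (0.25, np.float64(0.764)), (0.35, np.float64(0.766)), (0.45, np.float64(0.764)), (0.55, np.float64(0.766))]
 y 0.3 xmin by z: [(0.15, np.float64(0.857)), (0.25, np.float64(0.861)), (0.35, np.float64(0.868)), (0.45, np.float64(0.874))]
```

Emit:
{"op": "step_arm", "data": {
  "steps": [
    [[-0.4,0.5,0,0,0,0.3],[-0.8,1,0,0,0,0.6],[-0.8,1,0,0,0,0.89],[-0.8,1,0,0,0,0.89]]
  ],
  "jaw": 0
}}

```text
clock: 0.5
tool_pos: [0.3118, -0.487, 0.227]
orientation: [180.0, 0.0, 178.8]
force: [-0.1, -0.5, 0.3]
opening: 0.0877
gripper_force: 0.0
```

Emit:
{"op": "step_arm", "data": {
  "steps": [
    [[-0.12,0.5,0,0,0,0],[-0.24,1,0,0,0,0]]
  ]
}}

```text
clock: 0.7
tool_pos: [0.3361, -0.3927, 0.2258]
orientation: [180.0, -0.1, 179.0]
force: [2.0, 1.7, 0.8]
opening: 0.0877
gripper_force: 0.0
```

Emit:
{"op": "step_arm", "data": {
  "steps": [
    [[-0.12,0.5,0,0,0,0],[-0.24,1,0,0,0,0]]
  ]
}}

```text
clock: 0.9
tool_pos: [0.3613, -0.2951, 0.2264]
orientation: [180.0, -0.0, 179.1]
force: [1.2, 0.6, 0.0]
opening: 0.0878
gripper_force: 0.0
```

Emit:
{"op": "step_arm", "data": {
  "steps": [
    [[-0.12,0.5,0,0,0,0],[-0.24,1,0,0,0,0]]
  ]
}}

```text
clock: 1.1
tool_pos: [0.3865, -0.198, 0.2267]
orientation: [-180.0, 0.0, 179.1]
force: [1.7, 0.7, 0.7]
opening: 0.0875
gripper_force: 0.0
```

Emit:
{"op": "step_arm", "data": {
  "steps": [
    [[-0.12,0.5,0.1,0,0,0],[-0.24,1,0.2,0,0,0]]
  ]
}}

```text
clock: 1.3
tool_pos: [0.4113, -0.1027, 0.2077]
orientation: [180.0, 0.1, 179.1]
force: [1.7, -0.6, 0.3]
opening: 0.0878
gripper_force: 0.0
```

Emit:
{"op": "step_arm", "data": {
  "steps": [
    [[-0.1,0.5,0.2,0,0,0],[-0.19,1,0.4,0,0,0],[-0.19,1,0.4,0,0,0],[-0.19,1,0.4,0,0,0]]
  ]
}}

```text
clock: 1.7
tool_pos: [0.4316, -0.0037, 0.1667]
orientation: [-179.9, -0.1, 179.3]
force: [-0.3, -0.7, -0.0]
opening: 0.0877
gripper_force: 0.0
```

Run:
```python
from plant import *
import cv2,numpy as np
np.savez("w1cal.npz",**calibration("wrist"));p,d=snapshot("wrist");cv2.imwrite("pics/w1.png",p[:,:,::-1]);np.save("w1.npy",d);print(get_obs()['tool_pos'],get_obs()['orientation'])
c=np.load("w1cal.npz");R=cv2.Rodrigues(c['rvec'])[0];K=c['mtx'];print(K,-R.T@c['tvec'])
H,S,V=cv2.split(cv2.cvtColor(p[:,:,::-1].copy(),cv2.COLOR_BGR2HSV))
vv,uu=np.mgrid[:420,:560];a=(uu-K[0,2])/K[0,0];b=(vv-K[1,2])/K[0,0];r=np.hypot(a,b)+1e-9
ray=np.dstack([np.sin(r)*a/r,np.sin(r)*b/r,np.cos(r)])
P=((ray/ray[...,2:]*d[...,None])-c['tvec'])@R
near=(d>0)&(abs(P[...,0]-.52)<.15)&(abs(P[...,1]-.09)<.15)
for nm,m in(("red",((H<8)|(H>172))&(S>150)&near),("blue",(H>100)&(H<130)&(S>130)&(P[...,2]>.04)&near)):
    q=P[m];print(nm,len(q),q.mean(0),q.min(0),q.max(0),cv2.minAreaRect(q[:,:2].astype(np.float32)*1000), np.argwhere(m).mean(0))
```

```text
[ 0.43162016 -0.00467255  0.16723248] [-1.79960212e+02 -6.18259004e-02  1.79167238e+02]
[[325.1922621    0.         283.65603144]
 [  0.         325.1922621  209.20978586]
 [  0.           0.           1.        ]] [ 0.35071939 -0.00298327  0.32585101]
red 844 [0.4266202  0.012142   0.08810062] [ 0.39581343 -0.05169176  0.07777736] [0.44038129 0.06572867 0.27397756] ((418.5393981933594, 6.780139923095703), (117.13105773925781, 43.35551834106445), 88.9623031616211) [210.25473934 304.75      ]
blue 1745 [0.56313699 0.00897102 0.07100279] [ 0.39315324 -0.05862242  0.0475264 ] [0.59089945 0.07244586 0.27608871] ((492.77008056640625, 5.322113037109375), (131.07579040527344, 197.33143615722656), 89.07089233398438) [335.35186246 300.31919771]
```

View pics/w1.png

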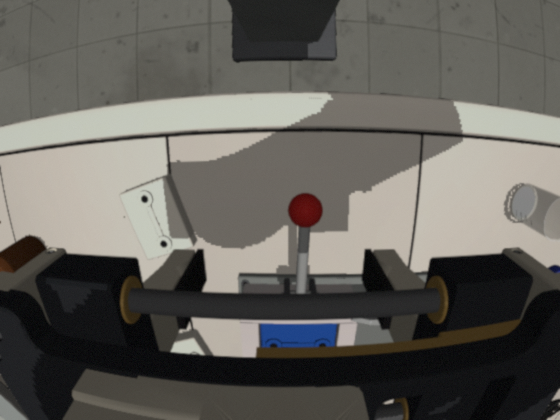

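The wrist view shows the red knob at (305,210), off-centre between the open fingers, and it measures about (0.427, 0.012). I'll centre on it, descend and grip.

Emit:
{"op": "step_arm", "data": {
  "steps": [
    [[0.03,0.16,0.2,0,0,0],[0.03,0.16,0.45,0,0,0],[0.03,0.16,0.6,0,0,0],[0.03,0.16,0.6,0,0,0]]
  ]
}}

```text
clock: 2.15
tool_pos: [0.4278, 0.0095, 0.1063]
orientation: [-179.9, -0.2, 178.9]
force: [-0.3, -0.7, 0.6]
opening: 0.0879
gripper_force: 0.0
```

Emit:
{"op": "step_arm", "data": {
  "steps": [
    [[0,0,0.25,0,0,0],[0,0,0.5,0,0,0],[0,0,0.5,0,0,0]]
  ]
}}

```text
clock: 2.45
tool_pos: [0.4277, 0.0097, 0.0564]
orientation: [-179.9, -0.2, 178.9]
force: [-0.0, -0.8, 1.2]
opening: 0.0876
gripper_force: 0.0
```

Emit:
{"op": "step_arm", "data": {
  "steps": [
    [[0,0,0,0,0,0],[0,0,0,0,0,0],[0,0,0,0,0,0],[0,0,0,0,0,0],[0,0,0,0,0,0],[0,0,0,0,0,0],[0,0,0,0,0,0],[0,0,0,0,0,0]]
  ],
  "jaw": 255
}}

```text
clock: 3.25
tool_pos: [0.429, 0.0116, 0.0575]
orientation: [180.0, 0.0, 179.0]
force: [-4.5, 16.6, 2.2]
opening: 0.0292
gripper_force: 8.5
```

Emit:
{"op": "step_arm", "data": {
  "steps": [
    [[0,0.01,0,0,0,0],[0,0.02,0,0,0,0],[0,0.02,0,0,0,0],[0,0.02,0,0,0,0]]
  ]
}}

```text
clock: 3.65
tool_pos: [0.429, 0.0132, 0.0575]
orientation: [-180.0, 0.0, 179.0]
force: [-0.1, -0.2, 1.0]
opening: 0.026
gripper_force: 30.0
```

Gripped firmly with the forces near zero. Now I'll press the lever down along its arc.

Emit:
{"op": "step_arm", "data": {
  "steps": [
    [[0.01,0,0.05,0,0,0],[0.02,0,0.1,0,0,0],[0.02,0,0.15,0,0,0],[0.02,0,0.2,0,0,0],[0.02,0,0.25,0,0,0],[0.015,0,0.3,0,0,0],[0.01,0,0.35,0,0,0],[0,0,0.4,0,0,0],[0,0,0.42,0,0,0],[0,0,0.44,0,0,0],[0,0,0.45,0,0,0],[0,0,0.46,0,0,0],[0,0,0.46,0,0,0]]
  ]
}}

```text
clock: 4.95
tool_pos: [0.4295, 0.0133, 0.0118]
orientation: [180.0, 0.1, 179.0]
force: [1.2, -0.9, 4.0]
opening: 0.0267
gripper_force: 30.0
```

Emit:
{"op": "step_arm", "data": {
  "steps": [
    [[0,0,0.01,0,0,0],[0,0,0.02,0,0,0],[0,0,0.03,0,0,0],[0,0,0.03,0,0,0]]
  ]
}}

```text
clock: 5.35
tool_pos: [0.43, 0.0133, 0.0099]
orientation: [180.0, 0.1, 179.1]
force: [-4.1, -2.1, 24.6]
opening: 0.026
gripper_force: 30.0
```

Run:
```python
from h import *
from plant import *
for n in("scene","top"):
    p,d=snapshot(n);im=p[:,:,::-1].copy();cv2.imwrite(f"pics/{n}1.png",im);np.save(f"{n}1.npy",d)
    H,S,V=cv2.split(cv2.cvtColor(im,cv2.COLOR_BGR2HSV));vv,uu=np.mgrid[:420,:560]
    P=back(n,np.c_[uu.ravel(),vv.ravel()],d.ravel()).reshape(420,560,3)
    near=(abs(P[...,0]-.56)<.16)&(abs(P[...,1]-.09)<.14)
    q=P[(H>100)&(H<130)&(S>130)&(P[...,2]>.04)&near];print(n,len(q),np.median(q,0),np.percentile(q,[2,98],axis=0))
    q=P[((H<8)|(H>172))&(S>150)&near];print(len(q),np.median(q,0) if len(q) else 0)
print(get_obs()['tool_pos'],get_obs()['force'])
```

```text
scene 368 [0.57588205 0.01961767 0.08293087] [[ 0.55477587 -0.02430738  0.0670116 ]
 [ 0.61074905  0.04942129  0.08701617]]
27 [0.41785068 0.01692115 0.03832942]
top 375 [0.58215551 0.00972566 0.08167496] [[ 0.55649282 -0.02858878  0.06576084]
 [ 0.61155199  0.04551753  0.08817351]]
0 0
[0.43001188 0.01327269 0.00987755] [-4.82673692 -2.36781302 22.64176206]
```

24.6 N against the lever stop and the casting top at about 82 mm both show it is fully ejected. Next I'll release and retreat upward.

Emit:
{"op": "step_arm", "data": {
  "steps": [
    [[0,0,0.02,0,0,0],[0,0,0.01,0,0,0],[0,0,0.01,0,0,0],[0,0,0.01,0,0,0],[0,0,0.01,0,0,0],[0,0,0.01,0,0,0]]
  ],
  "jaw": 0
}}

```text
clock: 6.05
tool_pos: [0.4289, 0.0132, 0.0074]
orientation: [-180.0, -0.0, 179.0]
force: [0.3, -0.1, -0.7]
opening: 0.0689
gripper_force: 0.0
```

Emit:
{"op": "step_arm", "data": {
  "steps": [
    [[0,0,-0.2,0,0,0],[0,0,-0.6,0,0,0],[0,0,-1,0,0,0],[0,0,-1,0,0,-0.3],[0,0,-1,0,0,-0.6],[0,0,-1,0,0,-0.9],[0,0,-1,0,0,-1]]
  ]
}}

```text
clock: 6.75
tool_pos: [0.4288, 0.0132, 0.1076]
orientation: [180.0, 0.0, -152.0]
force: [0.3, -0.1, -0.3]
opening: 0.088
gripper_force: 0.0
```

Emit:
{"op": "step_arm", "data": {
  "steps": [
    [[0,0,-0.2,0,0,-0.3],[0,0,-0.5,0,0,-0.6],[0,0,-0.5,0,0,-0.9],[0,0,-0.5,0,0,-1]]
  ],
  "jaw": 255
}}

```text
clock: 7.15
tool_pos: [0.4293, 0.0135, 0.1583]
orientation: [-179.9, 0.1, -123.4]
force: [0.3, -0.1, -0.5]
opening: 0.0613
gripper_force: 0.0
```

Emit:
{"op": "step_arm", "data": {
  "steps": [
    [[0,0,0,0,0,-0.3],[0,0,0,0,0,-0.6],[0,0,0,0,0,-0.9],[0,0,0,0,0,-1],[0,0,0,0,0,-1]]
  ]
}}

```text
clock: 7.65
tool_pos: [0.4287, 0.0132, 0.1574]
orientation: [180.0, -0.0, -95.0]
force: [-1.3, -0.1, 0.3]
opening: 0.0209
gripper_force: 0.0
```

Emit:
{"op": "step_arm", "data": {
  "steps": [
    [[0.3,-0.5,0,0,0,-0.07],[0.59,-1,0,0,0,-0.14],[0.59,-1,0,0,0,-0.14],[0.59,-1,0,0,0,-0.14]]
  ]
}}

```text
clock: 8.05
tool_pos: [0.5245, -0.0556, 0.1565]
orientation: [179.9, -0.0, -91.3]
force: [-1.2, 0.4, -0.6]
opening: 0.0004
gripper_force: 0.0
```

Emit:
{"op": "step_arm", "data": {
  "steps": [
    [[0,-0.4,0,0,0,0],[0,-0.63,0,0,0,0],[0,-0.63,0,0,0,0],[0,-0.63,0,0,0,0]]
  ]
}}

```text
clock: 8.45
tool_pos: [0.5853, -0.055, 0.1569]
orientation: [179.9, 0.0, -91.1]
force: [-0.7, -0.0, -0.4]
opening: 0.0004
gripper_force: 0.0
```

Run:
```python
from h import *
from plant import *
o=get_obs();print(o['tool_pos'],o['orientation'],o['opening'],o['joint_pos'])
for n in("scene",):
    p,d=snapshot(n);im=p[:,:,::-1].copy();cv2.imwrite(f"pics/{n}2.png",cv2.resize(im[120:280,150:390],None,fx=3,fy=3))
    H,S,V=cv2.split(cv2.cvtColor(im,cv2.COLOR_BGR2HSV));vv,uu=np.mgrid[:420,:560]
    P=back(n,np.c_[uu.ravel(),vv.ravel()],d.ravel()).reshape(420,560,3)
    near=(abs(P[...,0]-.56)<.16)&(abs(P[...,1]-.09)<.14)
    q=P[((H<8)|(H>172))&(S>150)&near];print(len(q),np.median(q,0) if len(q) else 0)
```

```text
[ 0.58531091 -0.05504087  0.15686945] [ 1.79908472e+02  3.63082380e-03 -9.11023168e+01] 0.0003845269103739093 [ 1.36509386e+01  1.55977801e+01 -1.60494399e+01 -3.14746415e-02
 -5.84403700e+01 -1.47367585e+01]
42 [0.42245182 0.01956027 0.04167709]
```

View pics/scene2.png

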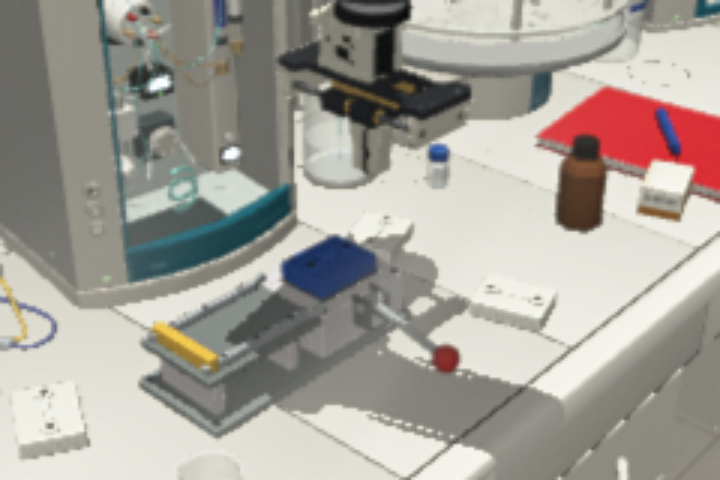

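The crop shows the casting fully out at (330,268), the knob down at (446,358), and the gripper behind the casting at height. I'll descend and push slowly.

Emit:
{"op": "step_arm", "data": {
  "steps": [
    [[0,0,0.3,0,0,0],[0,0,0.6,0,0,0],[0,0,0.8,0,0,0],[0,0,0.89,0,0,0],[0,0,0.89,0,0,0],[0,0,0.89,0,0,0]]
  ]
}}

```text
clock: 9.1
tool_pos: [0.5867, -0.0553, 0.0696]
orientation: [-179.9, 0.0, -91.0]
force: [-0.2, 0.0, 0.8]
opening: 0.0005
gripper_force: 0.0
```

Emit:
{"op": "step_arm", "data": {
  "steps": [
    [[-0.05,0,0,0,0,0],[-0.08,0,0,0,0,0],[-0.11,0,0,0,0,0],[-0.14,0,0,0,0,0],[-0.17,0,0,0,0,0],[-0.21,0,0,0,0,0],[-0.25,0,0,0,0,0],[-0.29,0,0,0,0,0],[-0.33,0,0,0,0,0],[-0.37,0,0,0,0,0],[-0.41,0,0,0,0,0],[-0.45,0,0,0,0,0]]
  ]
}}

```text
clock: 10.3
tool_pos: [0.5871, -0.0101, 0.0685]
orientation: [180.0, -0.0, -91.0]
force: [0.1, -2.4, 1.8]
opening: 0.0005
gripper_force: 0.9
```

Emit:
{"op": "step_arm", "data": {
  "steps": [
    [[-0.04,0,0,0,0,0],[-0.08,0,0,0,0,0],[-0.12,0,0,0,0,0],[-0.16,0,0,0,0,0],[-0.2,0,0,0,0,0],[-0.24,0,0,0,0,0],[-0.28,0,0,0,0,0],[-0.32,0,0,0,0,0],[-0.36,0,0,0,0,0],[-0.4,0,0,0,0,0],[-0.44,0,0,0,0,0],[-0.48,0,0,0,0,0],[-0.52,0,0,0,0,0],[-0.56,0,0,0,0,0],[-0.6,0,0,0,0,0],[-0.64,0,0,0,0,0],[-0.68,0,0,0,0,0],[-0.72,0,0,0,0,0],[-0.76,0,0,0,0,0],[-0.8,0,0,0,0,0]]
  ]
}}

```text
clock: 12.3
tool_pos: [0.5886, 0.0699, 0.0685]
orientation: [180.0, -0.0, -91.0]
force: [0.1, 0.3, -0.6]
opening: 0.0001
gripper_force: 0.3
```

```bash
cat > look.py <<'E'
import sys
from h import *
from plant import *
o=get_obs();print(o['clock'],o['tool_pos'],o['force'])
for n in("scene","top"):
    p,d=snapshot(n);im=p[:,:,::-1].copy();cv2.imwrite(f"pics/{n}{sys.argv[1]}.png",cv2.resize(im[120:280,150:390],None,fx=3,fy=3))
    H,S,V=cv2.split(cv2.cvtColor(im,cv2.COLOR_BGR2HSV));vv,uu=np.mgrid[:420,:560]
    P=back(n,np.c_[uu.ravel(),vv.ravel()],d.ravel()).reshape(420,560,3)
    near=(abs(P[...,0]-.53)<.16)&(abs(P[...,1]-.09)<.14)
    for nm,m in(("blue",(H>100)&(H<130)&(S>130)&(P[...,2]>.05)),("yellow",(H>15)&(H<35)&(S>150)&(P[...,2]>.065)),("red",((H<8)|(H>172))&(S>150))):
        q=P[m&near]
        if len(q):print(n,nm,len(q),np.median(q,0).round(4),np.percentile(q,[2,98],axis=0).round(4).tolist(),cv2.minAreaRect(q[:,:2].astype(np.float32))[2])
E
python3 look.py 3
```

```text
12.3 [0.58857123 0.06986275 0.06847878] [ 0.11144827  0.28538634 -0.56380394]
scene blue 408 [0.5793 0.1297 0.0816] [[0.5566, 0.0865, 0.0675], [0.612, 0.1607, 0.0855]] 89.05378723144531
scene yellow 118 [0.5869 0.203  0.0769] [[0.549, 0.1957, 0.0659], [0.6221, 0.2062, 0.0804]] 88.56733703613281
scene red 46 [0.4229 0.0192 0.0424] [[0.4156, 0.0089, 0.0339], [0.4328, 0.0266, 0.0483]] 73.8520736694336
top blue 189 [0.5768 0.1358 0.0802] [[0.5584, 0.0864, 0.0651], [0.6061, 0.1599, 0.0865]] 41.968509674072266
top yellow 39 [0.5626 0.1979 0.077 ] [[0.5135, 0.0888, 0.0689], [0.5835, 0.2056, 0.4578]] 66.74301147460938
top red 42 [0.4265 0.0137 0.042 ] [[0.4166, 0.0033, 0.0342], [0.447, 0.0499, 0.1253]] 71.62910461425781
```

View pics/scene3.png

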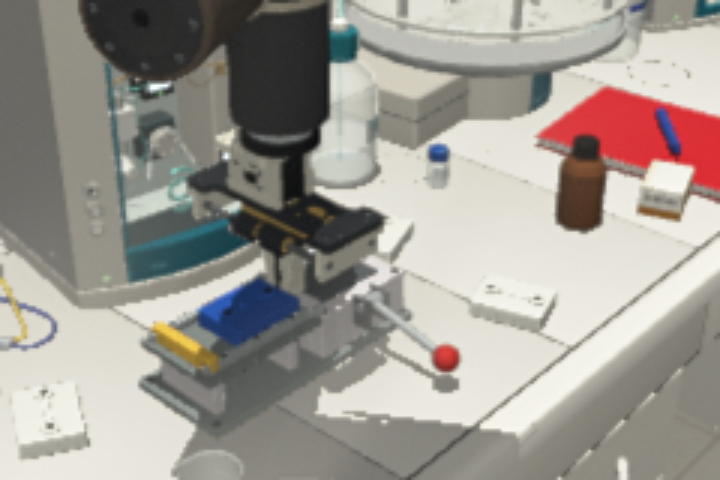

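The casting is flat between the rails at (250,310), about 34 mm short of the stop. I'll continue pushing.

Emit:
{"op": "step_arm", "data": {
  "steps": [
    [[-0.04,0,0,0,0,0],[-0.08,0,0,0,0,0],[-0.12,0,0,0,0,0],[-0.16,0,0,0,0,0],[-0.2,0,0,0,0,0],[-0.23,0,0,0,0,0],[-0.26,0,0,0,0,0],[-0.28,0,0,0,0,0],[-0.3,0,0,0,0,0],[-0.31,0,0,0,0,0],[-0.32,0,0,0,0,0]]
  ]
}}

```text
clock: 13.5
tool_pos: [0.5892, 0.1016, 0.0685]
orientation: [-180.0, -0.0, -91.0]
force: [-0.1, -2.2, 0.8]
opening: 0.0002
gripper_force: 0.8
```

Emit:
{"op": "step_arm", "data": {
  "steps": [
    [[-0.01,0,0,0,0,0],[-0.02,0,0,0,0,0],[-0.03,0,0,0,0,0],[-0.03,0,0,0,0,0]]
  ]
}}

```text
clock: 13.9
tool_pos: [0.5886, 0.103, 0.0685]
orientation: [179.9, -0.1, -91.0]
force: [-0.3, -8.5, 2.7]
opening: 0.0003
gripper_force: 4.1
```

Emit:
{"op": "step_arm", "data": {
  "steps": [
    [[-0.01,0,0,0,0,0],[-0.02,0,0,0,0,0],[-0.02,0,0,0,0,0],[-0.02,0,0,0,0,0]]
  ]
}}

```text
clock: 14.3
tool_pos: [0.5884, 0.1031, 0.0685]
orientation: [179.9, -0.2, -91.1]
force: [2.5, -15.8, 3.8]
opening: 0.0004
gripper_force: 8.1
```

15.8 N with no further movement means the casting is seated against the stop. I'll back off, rise and return to above the knob.

Emit:
{"op": "step_arm", "data": {
  "steps": [
    [[0.1,0,0,0,0,0],[0.3,0,0,0,0,0],[0.3,0,-0.4,0,0,0],[0.3,0,-0.9,0,0,0],[0.3,0,-0.9,0,0,0]]
  ]
}}

```text
clock: 14.8
tool_pos: [0.5927, 0.0777, 0.1656]
orientation: [-179.4, 0.2, -91.0]
force: [0.6, 1.1, 1.4]
opening: 0.0006
gripper_force: 0.0
```

Emit:
{"op": "step_arm", "data": {
  "steps": [
    [[0.3,0.5,0,0,0,0],[0.63,1,0,0,0,0],[0.63,1,0,0,0,0]]
  ]
}}

```text
clock: 15.1
tool_pos: [0.4839, 0.0139, 0.1581]
orientation: [179.9, 0.1, -91.1]
force: [1.0, -0.1, 0.7]
opening: 0.0006
gripper_force: 0.0
```

Emit:
{"op": "step_arm", "data": {
  "steps": [
    [[0,0.3,0,0,0,0.3],[0,0.59,0,0,0,0.6],[0,0.59,0,0,0,0.9],[0,0.59,0,0,0,1]]
  ],
  "jaw": 0
}}

```text
clock: 15.5
tool_pos: [0.4281, 0.0168, 0.1589]
orientation: [-180.0, 0.1, -120.0]
force: [0.3, -0.1, -0.5]
opening: 0.027
gripper_force: 0.0
```

Emit:
{"op": "step_arm", "data": {
  "steps": [
    [[0,0,0,0,0,0.3],[0,0,0,0,0,0.6],[0,0,0,0,0,0.9],[0,0,0,0,0,1]]
  ]
}}

```text
clock: 15.9
tool_pos: [0.4287, 0.0168, 0.1585]
orientation: [180.0, 0.1, -148.6]
force: [-0.2, -0.1, -0.5]
opening: 0.0589
gripper_force: 0.0
```

Emit:
{"op": "step_arm", "data": {
  "steps": [
    [[0,0,0,0,0,0.3],[0,0,0,0,0,0.6],[0,0,0,0,0,0.9],[0,0,0,0,0,1],[0,0,0,0,0,1]]
  ]
}}

```text
clock: 16.4
tool_pos: [0.4287, 0.0167, 0.1585]
orientation: [179.9, 0.0, -177.0]
force: [0.1, 0.2, 0.2]
opening: 0.0872
gripper_force: 0.0
```

```bash
python3 look.py 4
```

```text
16.4 [0.42868523 0.01672412 0.15851269] [0.11581007 0.22402601 0.24867226]
scene blue 367 [0.58   0.1555 0.0819] [[0.5566, 0.1163, 0.0721], [0.6129, 0.1912, 0.0854]] 87.90924835205078
scene yellow 121 [0.5853 0.203  0.0776] [[0.5498, 0.1952, 0.0654], [0.6235, 0.2066, 0.0807]] 89.41238403320312
scene red 49 [0.4216 0.0186 0.041 ] [[0.4147, 0.0102, 0.0292], [0.4307, 0.0278, 0.0488]] 41.73876190185547
top blue 387 [0.5852 0.1518 0.0796] [[0.5584, 0.1151, 0.0695], [0.6166, 0.1912, 0.0856]] 88.66645050048828
top yellow 77 [0.5913 0.2003 0.0767] [[0.5519, 0.1935, 0.0715], [0.6302, 0.2054, 0.0816]] 88.55064392089844
```

View pics/scene4.png

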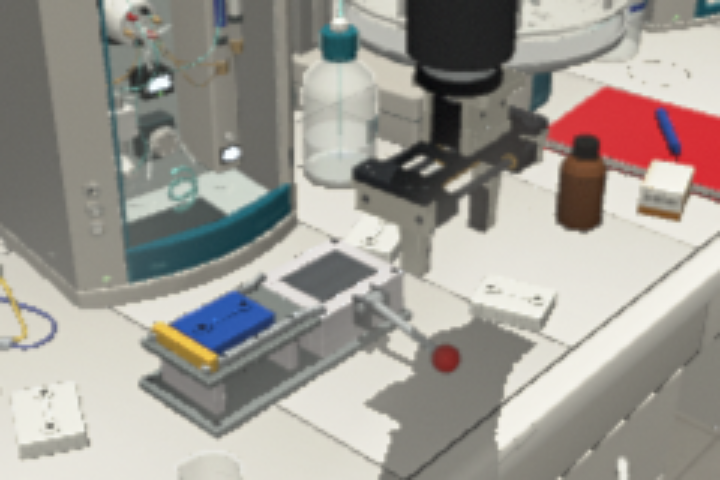

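The crop shows the casting seated against the yellow stop at (225,322) and the knob down at (446,358). Next I'll descend to the knob, grip it and raise the lever.

Emit:
{"op": "step_arm", "data": {
  "steps": [
    [[0,-0.035,0.3,0,0,0.14],[0,-0.035,0.6,0,0,0.14],[0,-0.035,0.8,0,0,0.14],[0,-0.035,0.8,0,0,0.14]]
  ]
}}

```text
clock: 16.9
tool_pos: [0.427, 0.0122, 0.0763]
orientation: [-179.9, -0.2, 179.1]
force: [-0.2, -0.7, 0.6]
opening: 0.088
gripper_force: 0.0
```

Emit:
{"op": "step_arm", "data": {
  "steps": [
    [[0,0,0.2,0,0,0],[0,0,0.4,0,0,0],[0,0,0.55,0,0,0],[0,0,0.64,0,0,0],[0,0,0.64,0,0,0],[0,0,0.64,0,0,0]]
  ]
}}

```text
clock: 17.5
tool_pos: [0.4294, 0.0132, 0.0152]
orientation: [180.0, 0.0, 179.1]
force: [-0.7, -0.3, 0.1]
opening: 0.0876
gripper_force: 0.0
```

Emit:
{"op": "step_arm", "data": {
  "steps": [
    [[0,0,0,0,0,0],[0,0,0,0,0,0],[0,0,0,0,0,0],[0,0,0,0,0,0],[0,0,0,0,0,0],[0,0,0,0,0,0],[0,0,0,0,0,0],[0,0,0,0,0,0],[0,0,0,0,0,0],[0,0,0,0,0,0]]
  ],
  "jaw": 255
}}

```text
clock: 18.5
tool_pos: [0.4288, 0.0131, 0.0144]
orientation: [180.0, 0.0, 179.0]
force: [-0.7, 3.6, -0.6]
opening: 0.0264
gripper_force: 30.0
```

Emit:
{"op": "step_arm", "data": {
  "steps": [
    [[0,0,-0.04,0,0,0],[0.01,0,-0.09,0,0,0],[0.02,0,-0.14,0,0,0],[0.02,0,-0.19,0,0,0],[0.02,0,-0.24,0,0,0],[0.02,0,-0.29,0,0,0],[0.01,0,-0.34,0,0,0],[0,0,-0.38,0,0,0],[0,0,-0.41,0,0,0],[0,0,-0.44,0,0,0],[0,0,-0.45,0,0,0],[0,0,-0.46,0,0,0],[0,0,-0.46,0,0,0]]
  ]
}}

```text
clock: 19.8
tool_pos: [0.4292, 0.0131, 0.0604]
orientation: [180.0, 0.0, 179.0]
force: [3.7, 4.1, -9.5]
opening: 0.0264
gripper_force: 30.0
```

Emit:
{"op": "step_arm", "data": {
  "steps": [
    [[0,0,-0.01,0,0,0],[0,0,-0.02,0,0,0],[0,0,-0.02,0,0,0],[0,0,-0.02,0,0,0]]
  ]
}}

```text
clock: 20.2
tool_pos: [0.4291, 0.0131, 0.0615]
orientation: [180.0, 0.0, 179.0]
force: [8.3, 3.9, -23.1]
opening: 0.0264
gripper_force: 30.0
```

23 N at the upper stop, so the lever is fully up. I'll release and withdraw.

Emit:
{"op": "step_arm", "data": {
  "steps": [
    [[0,0,0,0,0,0],[0,0,0,0,0,0],[0,0,0,0,0,0],[0,0,0,0,0,0],[0,0,0,0,0,0],[0,0,0,0,0,0],[0,0,0,0,0,0],[0,0,0,0,0,0]]
  ],
  "jaw": 0
}}

```text
clock: 21.0
tool_pos: [0.4288, 0.0129, 0.0625]
orientation: [-180.0, 0.0, 179.0]
force: [-0.3, 0.1, 1.3]
opening: 0.0841
gripper_force: 0.0
```

Emit:
{"op": "step_arm", "data": {
  "steps": [
    [[0,0,-0.2,0,0,0],[0,0,-0.5,0,0,0],[0,0,-0.8,0,0,0],[0,0,-1,0,0,0],[0,0,-1,0,0,0]]
  ]
}}

```text
clock: 21.5
tool_pos: [0.4305, 0.0135, 0.1653]
orientation: [179.9, 0.3, 179.0]
force: [1.0, -1.1, -0.2]
opening: 0.0876
gripper_force: 0.0
```

Emit:
{"op": "step_arm", "data": {
  "steps": [
    [[0,-0.4,-0.2,0,0,0],[0,-0.8,-0.2,0,0,0],[0,-1,-0.3,0,0,0],[0,-1,-0.3,0,0,0],[0,-1,-0.3,0,0,0]]
  ]
}}

```text
clock: 22.0
tool_pos: [0.4267, -0.0874, 0.1919]
orientation: [180.0, -0.0, 178.9]
force: [-0.2, 0.2, -0.1]
opening: 0.0878
gripper_force: 0.0
```

```bash
python3 look.py 5
```

```text
22.0 [ 0.42674652 -0.08736587  0.19192087] [-0.15835993  0.15444541 -0.08540949]
scene blue 367 [0.5799 0.1548 0.0819] [[0.5568, 0.1174, 0.0728], [0.6122, 0.1915, 0.0856]] 88.82373046875
scene yellow 119 [0.584  0.2027 0.0773] [[0.5491, 0.1953, 0.0656], [0.6233, 0.2069, 0.0809]] 0.09797476977109909
scene red 13 [0.4181 0.0161 0.0825] [[0.4142, 0.0128, 0.0761], [0.4212, 0.024, 0.0894]] 76.85150909423828
top blue 383 [0.5853 0.1527 0.0802] [[0.5584, 0.1149, 0.0696], [0.6162, 0.191, 0.0872]] 89.18435668945312
top yellow 76 [0.5891 0.1998 0.077 ] [[0.5517, 0.1943, 0.07], [0.6305, 0.2058, 0.0828]] 88.77169799804688
```

View pics/scene5.png

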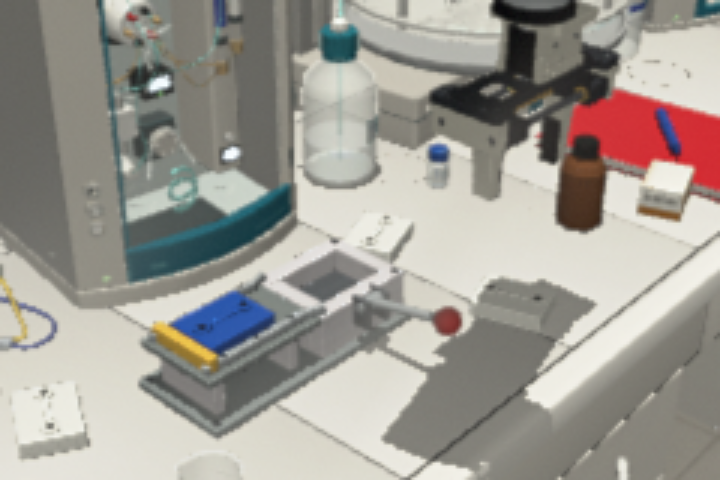

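The casting is against the stop at (225,322), the lever is up with the knob at (447,320), and the cavity is open and empty. The other items are undisturbed and the gripper is clear.

```bash
python3 -c "
from plant import *
print(close_job())"
```

```text
the job is handed in; nothing more can be done
None
```

The casting was ejected and slid flat against the yellow end stop, the lever is fully up again, the gripper let go and clear, and the job was handed in at about 22 s; no verdict came back.

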